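# Lay out a pressure regulator for reassembly

## Task

Lay out the stripped regulator on the service mat for reassembly: the flange ring flat on the mat midway between the valve and filter stands, in the circle there, with the bonnet centred upright on top of it; the pressure gauge dial up in the circle in front of the valve block; and the hex plug, thread up as it is now, in the circle in front of the filter. The flange stands in the sheet-metal bay behind the tall tin: set the tin aside first, then take the flange out, and finally put the tin back upright on its circle at the front of the bay. Keep the tin upright throughout and leave the open glass bowl where it is.

Things in the scene. Friction and masses are not known exactly. Their poses are not given: they have to be found in the camera images.
- flange: Flange: flat plain steel ring, outer diameter 60 mm, hole 32 mm, 20 mm high, small dark bolt holes on its upper face; starts flat on the bay's floor behind the tin (farther from the robot), about 4 mm from it, so the tin blocks a gripper coming down. Origin: centre of the underside, z up. Grip across its outside. 0.28 kg.
- bonnet: Bonnet (spring housing): brass bell 70 mm high: round foot 52 mm in diameter, 8 mm thick; straight barrel 38 mm in diameter from 12 to 50 mm height; shoulder to 58 mm; 10 mm adjusting screw on top. Stands on its foot; origin: centre of the underside, z up. Grip across the barrel. 0.25 kg.
- gauge: Pressure gauge: round steel drum 60 mm in diameter, 30 mm high, lying white dial up; a brass stem 11 mm thick sticks out along its own -x to 51 mm from the centre, at 14 mm height. Origin: centre of the underside, z up. Grip the drum across its y axis, clear of the stem. Starts at any yaw; where the stem points at the end does not matter. 0.2 kg.
- plug: Hex plug: steel, stands on its hexagon head (44 mm across flats, about 51 mm across corners, 18 mm high) with a threaded round stub 28 mm in diameter pointing up, from 18 to 45 mm height. Origin: centre of the underside, z up. May be gripped by the stub. 0.2 kg.
- tin: Tall plain round steel tin, closed, 66 mm in diameter, 110 mm high, standing upright at the front of the bay. Origin: centre of the underside, z up. 0.45 kg nominal.
- mat: Black rubber service mat, fixed, 190 (x) by 300 (y) mm, 3 mm thick. Origin: its centre, at the underside; z up, x away from the robot, turned by up to 0.3 rad. A light circle, diameter 68 mm, round the centre marks the flange's place, midway between the two stands (120 mm clear between their plates). A small loose nut (19 mm wide, 10 mm high) lies 80 mm behind the centre.
- valve_stand: Stand fixed on the mat's left or right, turned with it: aluminium plate 160 (x) by 80 by 4 mm; on its far part a square steel valve block (44 by 50 mm, top stub 67 mm high, brass side ports) centred at x = 90 mm. Origin: underside of the plate (on the mat) below the centre of the scored 68 mm circle on its free near part, the gauge's place (plate top 4 mm higher). z up.
- filter_stand: Stand fixed on the mat's other side: the same plate and circle, but with a round upright steel filter (diameter 46 mm, domed top 69 mm high) on its far part, centred at x = 90 mm. Origin: underside of the plate (on the mat) below the centre of the scored 68 mm circle on its free near part, the plug's place (plate top 4 mm higher). z up.
- bay: Fixed sheet-metal bay, open towards the robot: floor 2 mm thick, side walls and far wall 35 mm high, 4 mm thick. Origin: underside of the floor at the centre of the tin's 70 mm circle; z up, x to the far wall. Inner faces: sides y = +-70 mm, far wall x = 110; floor from x = -36. The flange starts near x = 66, y = 0. Other parts start shuffled in front of and beside it.
- glass: Open clear glass bowl, 54 mm in diameter, 60 mm high, standing mouth up on the table among the parts; not to be moved. Origin: centre of the underside, z up. 0.18 kg.
Mind the look-alikes: they are no part of the job. What is shaped like the flange but orange is not meant. What is shaped like the plug but purple is not meant.

How it is judged:
By the outcome, as a careful person would: the job done as asked, in the order asked, and still so for the second after the job is handed in, with the robot touching nothing.
It also fails if it takes over 134 s, if anything falls off the work surface, if the arm or the gripper's body presses on something with over 40 N, if the wrist force passes 120 N, or if a joint passes its speed limit or range.

## Robot

A 7-joint arm with a two-finger parallel gripper is mounted at the origin on the work surface. World frame = base frame: x ahead of the robot, y to its left, z up, the work surface at z = 0. Lengths are in mm, angles in rad, forces in N, time in s.
With the tool pointing down it reaches from about 400 to 875 mm from the base axis. Payload 4.4 kg.
Tool frame: the origin (TCP) lies on the centre line of the jaws, within the pads' length; the fingertips stand 25 mm ahead of it and the grasp point (between the pads) lies 6 mm ahead of it (ctrl.finger_overhang is the distance from the TCP to the fingertips, in mm); z points along the fingers, y is the line along which they close (so a half turn about z gives the same grasp; the last joint's range is limited). The gripper opens to 85 mm and grips with 20 to 120 N. Pads are 22 mm wide; open, the fingers measure 114 mm over their backs; the gripper's body (76 mm by 85 mm) begins 54 mm behind the grasp point. The pads swing forward as they close: fully open they stand 13 mm farther back than shut.
Start: joints at [-1.305, 0.628, 0.038, 1.517, -0.027, 0.996, -0.02], TCP at [211.712, 614.569, 256.313] pointing down, gripper open.
Joint ranges: [-3.06, 3.06], [-0.37, 2.12], [-1.25, 1.32], [0.18, 2.47], [-1.1, 4.24], [0.23, 1.98], [-2.94, 2.94]. Speed limits (rad/s): [2.57, 2.57, 3.14, 3.14, 3.14, 3.14, 3.14].

## Interface

Orientations are given as [roll, pitch, yaw] about the fixed x, y, z axes, in that order (R = Rz(yaw) Ry(pitch) Rx(roll)).
In Python, from cell import ctrl gives the robot as it stands. The module is installed in compiled form; this text tells all that it offers.
- The arm moves only by the tool play_rows, never from a script. Its argument "targets" is a list of rows, each a list of 5 numbers: the closure, from 0 (fully open) to 1 (shut), then the shift along the tool's x, y, z in cm, then the turn about the tool's z in degrees. In form: [[gripper, dx, dy, dz, spin], ...]. A call has 1 to 10 rows; each row is the pose to reach, as a shift and turn from the pose commanded when the call began, along the tool's axes at that moment; what a row does not reach only later rows make up. A row lasts 1/10 s, in which the tool goes at most 50 mm and 8.59 degrees, less where a joint would pass 70% of its speed; a pose out of reach is approached as far as the arm can. A call with a gripper value outside its range is refused whole. The fingers move at their own pace and stop on an object; the grip force is fixed at half the most. Time passes only in rows, so rows that repeat a pose let the fingers close. It gives the time, the measured TCP pose, the force, the opening and the grip force at its end, in the units of the state.
- ctrl.read_state(): the state, without advancing time (a new reading comes with each control period).
- ctrl.get_image(name): name is "scene" or "top" or "wrist"; returns (picture, depth): 400x640x3 uint8, red, green, blue; 400x640 float32, mm along the optical axis (not along the pixel's ray), 0 where there is no reading.
- ctrl.calibration(name): a dict with "vfov" (degrees; the focal length in pixels is half the picture's height over the tangent of half this angle, whatever the lens; pixels are square), "cx", "cy" (the principal point, pixels), "extrinsics" (4x4, takes a point from camera to world coordinates); the wrist camera has in their place "mount" (4x4, takes a point from camera to tool coordinates, whose origin is the TCP and whose axes are the flange's). Camera axes: x right, y down, z forward; pixel columns grow to the right and rows downward; lengths in mm; the calibration is good to about 2 mm. The wrist camera is an equidistant fisheye: a pixel r from the principal point sees the ray r / f radians off the axis. A picture is of the moment at which its call begins: read the wrist's pose just before it. calibration takes no time and is no camera call.
- ctrl.finish_job(): hands the job in; it is judged then, once.
Trained networks look in the newest picture that a camera, given by its name, has taken for a name from the list of things; names that differ only in an ending like _2 or _b are one class to them, and where a whole thing is asked for, a point or a joint stands for the part that bears it (a point fixed in the world has none). Each returns a list of dicts, best first, with "confidence" (0 to 1); they miss things now and then, are a little off and sometimes report something else, mostly with a low value. They report only what shows in the picture. A call takes as long as a camera call. They do not tell look-alikes from the thing itself.
- ctrl.search_frame(camera, name): "bbox" ([left, top, right, bottom] in pixels, round what is visible of it).
- ctrl.trace(camera, name): "pixels" (400x640 bool, what is visible of it) and "bbox" ([left, top, right, bottom] in pixels, round what is visible of it).
The state is a dict: "clock": time; "qpos": joint angles; "qd": joint speeds; "tau": joint torques, N m; "eef_pos": TCP position; "tool_rot": TCP orientation; "force": force on the tool from outside, world axes, zero at the start; "torque": the same for the moment, N m; "width": finger opening in mm; "gripper_force": force on a finger pad.
Only numpy, scipy, OpenCV 4.12 (cv2) and the standard library are available. Lean on these libraries where they do the work, as an engineer would, in place of code of your own. Each camera call takes 0.05 s, during which the arm holds its last target. There are 200 camera calls.

## Working session

There is one attempt and no reset: what is moved stays moved. The work goes in short steps, Python scripts to look and compute and a tool call to move; the robot and the scene stay as the last step left them, time stands still between calls to the robot, and variables do not carry over. Pictures are saved under pics/ and viewed, at most 14 in all, crops included, and the job is handed in when it is done.

Besides the shell and the picture viewer there is one more tool, called after "Call:" as name(argument=value, ...) on one line, values as JSON. play_rows: Moves the arm, as the interface text tells. Its arguments: {"type":"object","properties":{"targets":{"type":"array"}},"required":["targets"]}

```bash
mkdir -p pics
cat > h.py <<'E'
import numpy as np, cv2
from cell import ctrl
from scipy.spatial.transform import Rotation as R
def fpx(c): return 200/np.tan(np.radians(c['vfov'])/2)
def toolT(s):
    T=np.eye(4); T[:3,:3]=R.from_euler('xyz',s['tool_rot']).as_matrix(); T[:3,3]=s['eef_pos']; return T
def cloud(name,d,s=None):
    c=ctrl.calibration(name); f=fpx(c); v,u=np.mgrid[0:400,0:640].astype(float)
    x=(u-c['cx']);y=(v-c['cy'])
    if name=='wrist':
        r=np.hypot(x,y)+1e-9; t=np.tan(np.minimum(r/f,1.5)); P=np.stack([x/r*t*d,y/r*t*d,d],-1); T=toolT(s)@c['mount']
    else: P=np.stack([x/f*d,y/f*d,d],-1); T=c['extrinsics']
    T=np.array(T); return P@T[:3,:3].T+T[:3,3]
def shot(name,fn=None):
    s=ctrl.read_state(); im,d=ctrl.get_image(name)
    if fn: cv2.imwrite('pics/'+fn,im[:,:,::-1])
    return im,d,cloud(name,d,s)
E
python3 - <<'E'
from h import *
s=ctrl.read_state(); print(s)
for n in('top','scene','wrist'):
    im,d,P=shot(n,n+'0.png'); np.savez(n+'0.npz',im=im,d=d,P=P)
    c=ctrl.calibration(n); print(n,c)
E
```

```text
{'clock': 0.0, 'qpos': array([-1.30479655,  0.62939347,  0.03844322,  1.51837658, -0.02696708,
        0.99627893, -0.01996752]), 'qd': array([-0.00015315, -0.00067211, -0.00117474,  0.00071404, -0.00046168,
        0.00159884,  0.00025031]), 'tau': array([-2.56100402e-04, -5.63410199e+01,  1.22635458e+00, -1.93443900e+01,
        1.11240472e-02,  1.07023920e-02, -2.24068691e-05]), 'eef_pos': array([211.52707962, 614.00569358, 255.35564668]), 'tool_rot': array([-3.13965520e+00,  5.64492729e-05,  2.80984212e+00]), 'force': array([-0.47857702,  0.38558056,  0.06038259]), 'torque': array([ 0.03300767, -0.02970628,  0.06557809]), 'gripper_force': 0.0, 'width': 85.51713477352111}
top {'vfov': 46.509706875740605, 'cx': 314.19115138159304, 'cy': 204.3782112374426, 'extrinsics': array([[ 2.69603787e-02, -9.88282413e-01,  1.50236517e-01,
         4.16892783e+02],
       [-9.99627125e-01, -2.60029133e-02,  8.33421863e-03,
        -1.18251472e+00],
       [-4.32997457e-03, -1.50405191e-01, -9.88614955e-01,
         1.13507355e+03],
       [ 0.00000000e+00,  0.00000000e+00,  0.00000000e+00,
    
[... 201 characters left out ...]
e+03],
       [ 7.91768330e-01, -4.27549688e-01,  4.36238668e-01,
        -3.40328890e+02],
       [-2.15159404e-02, -7.33261983e-01, -6.79605716e-01,
         6.03256699e+02],
       [ 0.00000000e+00,  0.00000000e+00,  0.00000000e+00,
         1.00000000e+00]])}
wrist {'vfov': 65.70646984690485, 'cx': 329.02096257556695, 'cy': 198.28116606391396, 'mount': array([[ 5.18025181e-04, -9.55327845e-01, -2.95547696e-01,
         7.57999281e+01],
       [ 9.99999862e-01,  4.67861973e-04,  2.40446940e-04,
        -7.26650408e-01],
       [-9.14301285e-05, -2.95547780e-01,  9.55327955e-01,
        -1.18260940e+02],
       [ 0.00000000e+00,  0.00000000e+00,  0.00000000e+00,
         1.00000000e+00]])}
```

View pics/top0.png

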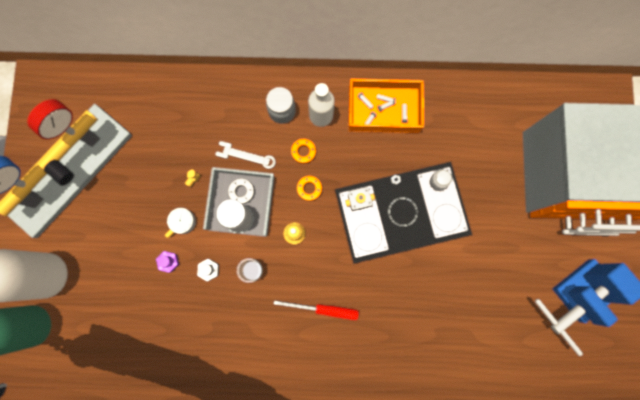

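View pics/scene0.png

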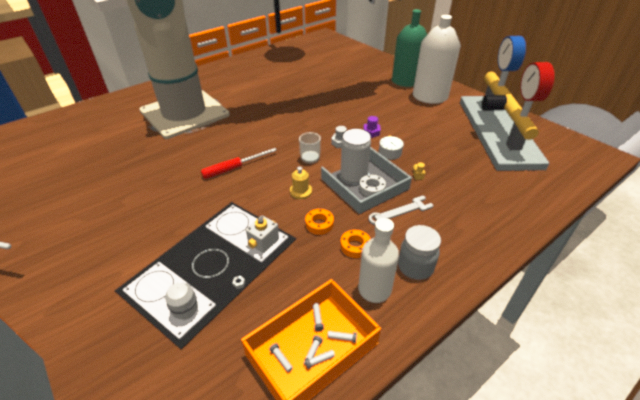

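Top view: the steel flange is at (240,188), with orange rings at (303,151) and (309,188). The steel plug is at (207,269), with a purple look-alike at (167,262). Gauge (180,221), bonnet (294,233), tin (231,215), glass (250,270). The mat centre is at (403,212); the valve stand is on its left with its circle at (368,238), the filter stand on its right with its circle at (452,220).

Run:
```python
from h import *
Z=np.load('top0.npz'); im,P=Z['im'],Z['P']
for n,(u,v) in dict(flange=(231,189),gauge=(180,218),plug=(207,269),bonnet=(293,230),glass=(250,270),tin=(230,213),mat=(403,212),valve=(360,197),filt=(440,178),vc=(368,238),fc=(452,235),nut=(397,179),floor=(262,190),table=(330,280)).items():
    print(n,P[v,u].round(0))
# objects: points above table by height in windows
def blob(u0,v0,u1,v1,z0,z1):
    Q=P[v0:v1,u0:u1].reshape(-1,3); Q=Q[(Q[:,2]>z0)&(Q[:,2]<z1)]
    c,r=cv2.minEnclosingCircle(Q[:,:2].astype(np.float32)); print(np.round(c,1),round(r,1),len(Q),Q[:,2].mean().round(1))
print('gauge');blob(160,200,200,240,24,36)
print('plug');blob(190,255,222,285,38,50)
print('bonnet low');blob(278,215,312,248,52,80);blob(278,215,312,248,3,80)
print('tin');blob(212,195,250,235,100,120)
print('glass');blob(232,250,270,290,50,70)
print('flange');blob(220,172,260,199,16,28)
print('filter');blob(420,155,465,195,50,80)
# mat rect
m=(im.max(2)<60)
m[:150]=0;m[275:]=0;m[:,:325]=0;m[:,480:]=0
ys,xs=np.nonzero(m); print(len(xs))
Q=P[ys,xs]; Q=Q[(Q[:,2]<12)]; print(cv2.minAreaRect(Q[:,:2].astype(np.float32)))
big=cv2.resize(im[150:280,140:480],None,fx=2.35,fy=2.35,interpolation=cv2.INTER_CUBIC); cv2.imwrite('pics/topcrop.png',big[:,:,::-1])
```

```text
flange [619. 212.  20.]
gauge [544. 329.  28.]
plug [424. 254.  41.]
bonnet [518.  55.  69.]
glass [425. 159.  -2.]
tin [548. 194. 110.]
mat [ 576. -210.   -0.]
valve [599. -98.  70.]
filt [ 649. -285.   67.]
vc [ 510. -125.    4.]
fc [ 523. -329.    1.]
nut [ 656. -194.   11.]
floor [622. 139.   0.]
table [406. -35.  -4.]
gauge
[538.8 329.1] 30.0 449 27.6
plug
[423.2 258.4] 14.5 115 42.1
bonnet low
[517.3  53.5] 16.6 125 56.5
[522.1  59.1] 39.5 345 35.5
tin
[548.1 191.8] 31.6 599 108.6
glass
[424.3 154.2] 27.0 104 56.5
flange
[634.3 186.5] 43.3 282 19.6
filter
[ 651.6 -292.5] 23.4 298 63.5
2588
((577.3849487304688, -208.54908752441406), (181.01437377929688, 288.3539733886719), 15.291008949279785)
```

View pics/topcrop.png

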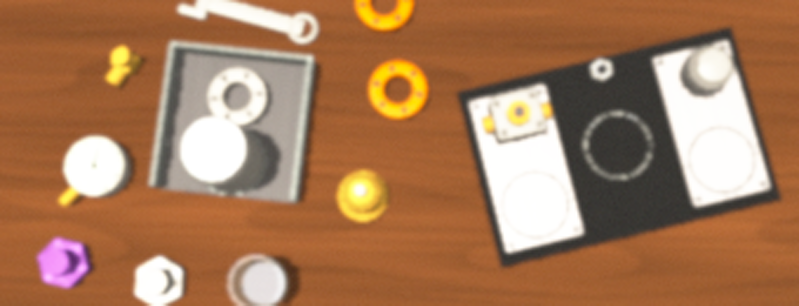

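Call:
play_rows(targets=[[0,-5,-3,0,-2],[0,-10,-6.3,0,-4],[0,-15,-9.5,0,-6],[0,-20,-12.7,0,-8],[0,-25,-15.8,0,-10],[0,-30,-19,0,-12],[0,-36,-22.8,0,-14.4],[0,-41,-26,0,-14.4],[0,-45.6,-28.9,0,-14.4],[0,-45.6,-28.9,0,-14.4]])

```text
clock: 1.15
eef_pos: [524.7, 222.2, 256.2]
tool_rot: [3.142, -0.0, 3.061]
force: [0.5, 0.4, 0.1]
width: 85.5
gripper_force: 0.0
```

```bash
cat >> h.py <<'E'
def fitz(P,box,z0,z1):
    x0,x1,y0,y1=box; m=(P[...,0]>x0)&(P[...,0]<x1)&(P[...,1]>y0)&(P[...,1]<y1)&(P[...,2]>z0)&(P[...,2]<z1)
    Q=P[m]; 
    if len(Q)<10: return None
    c,r=cv2.minEnclosingCircle(Q[:,:2].astype(np.float32)); return np.round(c,1),round(r,1),len(Q),Q[:,2].mean().round(1)
def to(x,y,z=None,yaw=None):
    "shift in tool cm and spin deg from the commanded~measured pose to world x,y,z,yaw(deg)"
    s=ctrl.read_state();T=toolT(s);p=s['eef_pos'];d=T[:3,:3].T@(np.array([x,y,p[2] if z is None else z])-p)
    sp=0 if yaw is None else -((yaw-np.degrees(s['tool_rot'][2])+180)%360-180)
    print('at',p.round(1),np.degrees(s['tool_rot'][2]).round(1),'-> cm',(d/10).round(2),'spin',round(float(sp),1),'q1,q7',s['qpos'][[0,6]].round(2))
E
python3 - <<'E'
from h import *
print(ctrl.finger_overhang)
im,d,P=shot('wrist','w1.png'); np.savez('w1.npz',im=im,d=d,P=P)
print('tin',fitz(P,(490,600,140,250),95,125))
print('flange',fitz(P,(583,660,140,240),15,27))
print('gauge',fitz(P,(490,590,280,380),22,40))
print('plug',fitz(P,(390,460,220,300),35,55))
print('table z',np.median(P[350:,300:340,2]))
# bay walls
m=(P[...,2]>29)&(P[...,2]<41)&(P[...,0]>480)&(P[...,0]<700)&(P[...,1]>90)&(P[...,1]<290)
Q=P[m]; print(len(Q),cv2.minAreaRect(Q[:,:2].astype(np.float32)))
to(548,192,81,175.4)
E
```

```text
25.0
tin (array([548.3, 195.1]), 33.0, 3694, np.float64(111.1))
flange (array([630.6, 178.9]), 46.4, 747, np.float64(21.9))
gauge (array([538.5, 331.1]), 30.6, 1900, np.float64(30.9))
plug (array([423.1, 260.2]), 14.7, 568, np.float64(45.3))
table z 320.118266936082
1740 ((589.4251708984375, 192.24081420898438), (149.11468505859375, 151.5882110595703), 85.60387420654297)
at [531.4 211.7 256.3] 174.7 -> cm [-1.73 -1.69 17.55] spin -0.7 q1,q7 [-0.43  1.03]
```

View pics/w1.png

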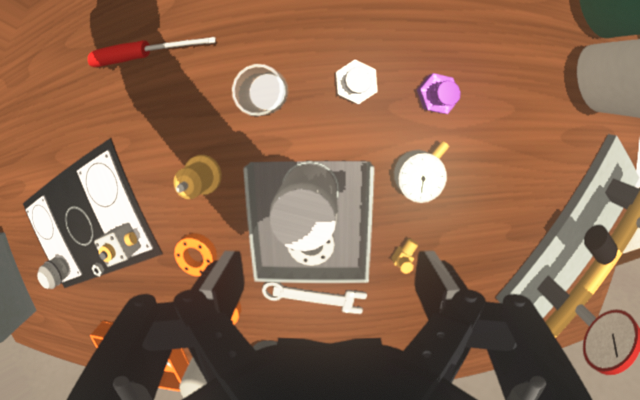

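Call:
play_rows(targets=[[0,-1.73,-1.38,4,-0.7],[0,-1.73,-1.38,8,-0.7],[0,-1.73,-1.38,12,-0.7],[0,-1.73,-1.38,15,-0.7],[0,-1.73,-1.38,17.5,-0.7],[0,-1.73,-1.38,17.5,-0.7],[1,-1.73,-1.38,17.5,-0.7],[1,-1.73,-1.38,17.5,-0.7],[1,-1.73,-1.38,17.5,-0.7],[1,-1.73,-1.38,17.5,-0.7]])

```text
clock: 2.2
eef_pos: [540.9, 209.6, 82.7]
tool_rot: [3.14, 0.003, 3.074]
force: [-0.4, -1.3, 4.6]
width: 64.2
gripper_force: 67.1
```

Run:
```python
from h import *
im,d,P=shot('scene','s1.png')
print('tin',fitz(P,(490,600,140,260),100,125))
im,d,P=shot('top'); print('tin',fitz(P,(490,600,140,260),100,125),fitz(P,(490,600,140,260),45,90))
cv2.imwrite('pics/s1.png',cv2.resize(cv2.imread('pics/s1.png')[60:260,240:500],None,fx=3,fy=3))
s=ctrl.read_state();print(s['eef_pos'],s['tool_rot'],s['force'],s['torque'],s['width'],s['clock'])
```

```text
tin (array([540.4, 202. ]), 59.5, 596, np.float64(112.0))
tin (array([551.3, 170.9]), 38.5, 80, np.float64(111.3)) (array([544.9, 192.3]), 31.8, 63, np.float64(67.6))
[540.89408126 209.56725015  82.65785078] [3.13992424e+00 2.45163159e-03 3.07350021e+00] [-1.00526158 -1.7217561   5.87768336] [-0.12920345  0.12234888 -0.03560777] 63.888109365027226 2.3
```

View pics/s1.png

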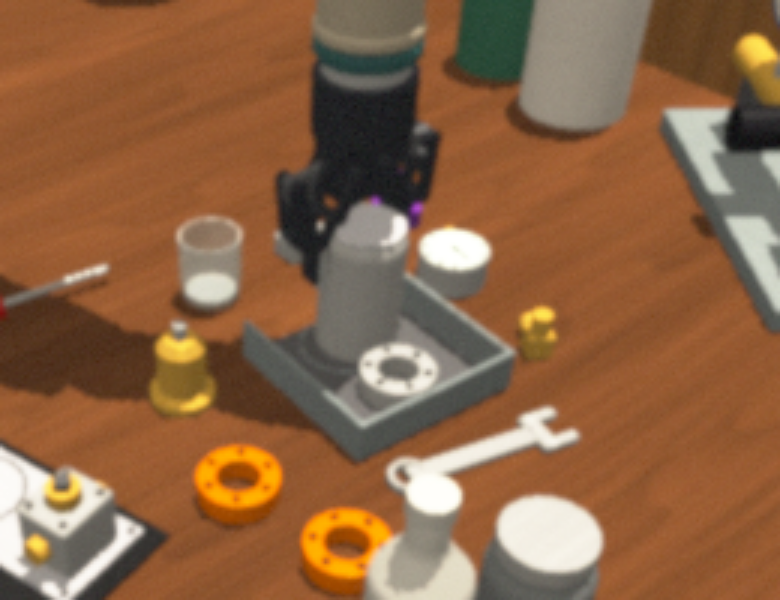

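Call:
play_rows(targets=[[0,0,0,0,0],[0,0,0,0,0],[0,0,0,0,0],[0,0,0,0,0]])

```text
clock: 2.7
eef_pos: [539.8, 209.0, 81.2]
tool_rot: [3.141, -0.0, 3.074]
force: [0.2, 0.6, 0.1]
width: 85.1
gripper_force: 0.0
```

Run:
```python
from h import *
im,d,P=shot('wrist','w2.png'); np.savez('w2.npz',im=im,d=d,P=P)
print('tin',fitz(P,(490,600,150,255),107,116)); print(fitz(P,(490,600,150,255),90,116))
print('flange',fitz(P,(583,660,140,240),15,27))
s=ctrl.read_state();print(s['eef_pos'],s['width'])
```

```text
tin (array([531.2, 202.5]), 52.5, 7599, np.float64(112.3))
(array([532.4, 202.4]), 52.6, 14015, np.float64(106.6))
flange None
[539.8687393  208.92908006  81.16718862] 85.24361694058264
```

View pics/w2.png

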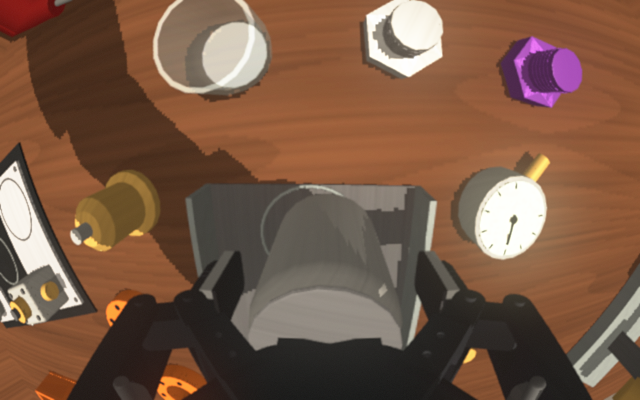

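Run:
```python
from h import *
Z=np.load('w2.npz');P=Z['P']
Q=P[285:335,255:385].reshape(-1,3)
Q=Q[(Q[:,2]>106)&(Q[:,2]<116)]
for y in range(185,236,6):
    q=Q[abs(Q[:,1]-y)<1]
    if len(q): print(y,q[:,0].min().round(1),q[:,0].max().round(1))
A=np.array([[y,Q[abs(Q[:,1]-y)<1,0].min()] for y in range(192,226,2) if (abs(Q[:,1]-y)<1).any()])
from scipy.optimize import least_squares
r=least_squares(lambda p:np.hypot(A[:,1]-p[0],A[:,0]-p[1])-33,[550,208],loss='soft_l1');print(r.x,r.fun.round(1))
```

```text
185 529.3 542.3
191 525.2 542.8
197 522.6 542.6
203 521.1 542.9
209 522.1 543.3
215 523.0 544.1
221 525.8 544.3
227 530.0 545.0
[554.61730199 205.479104  ] [-0.2  0.   0.2 -0.2 -0.3 -0.3  0.5  0.4  0.4 -0.2 -0.2  0.1  0.3 -0.2
 -0.1 -0.1 -0.1]
```

Call:
play_rows(targets=[[0,-1.4,-0.1,0,0],[0,-1.4,-0.1,0,0],[1,-1.4,-0.1,0,0],[1,-1.4,-0.1,0,0],[1,-1.4,-0.1,0,0],[1,-1.4,-0.1,0,0],[1,-1.4,-0.1,-2,0],[1,-1.4,-0.1,-5,0],[1,-1.4,-0.1,-10,0],[1,-1.4,-0.1,-10,0]])

```text
clock: 3.75
eef_pos: [557.1, 208.6, 186.6]
tool_rot: [3.137, 0.009, 3.074]
force: [2.4, 0.8, -2.5]
width: 64.2
gripper_force: 68.4
```

Run:
```python
from h import *
print(ctrl.read_state()['force'],ctrl.read_state()['width']); to(430,0,81)
```

```text
[ 2.44102196  0.79310672 -2.52770294] 64.21679926084927
at [557.1 208.6 186.6] 176.1 -> cm [ 11.36 -21.73  10.34] spin 0.0 q1,q7 [-0.39  1.08]
```

Call:
play_rows(targets=[[1,1.1,-2.2,0,0],[1,3,-6,0,0],[1,5,-10,0,0],[1,7,-14,0,0],[1,9,-18,0,0],[1,10.9,-21.6,0,0],[1,10.9,-21.6,0,0],[1,10.9,-21.6,3,0],[1,10.9,-21.6,6,0],[1,10.9,-21.6,8,0]])

```text
clock: 4.75
eef_pos: [429.3, -0.7, 99.3]
tool_rot: [3.141, -0.002, 3.074]
force: [-0.4, -0.9, -4.0]
width: 64.3
gripper_force: 68.3
```

Call:
play_rows(targets=[[1,0,0,1,0],[1,0,0,1.9,0],[1,0,0,1.9,0],[1,0,0,1.9,0]])

```text
clock: 5.15
eef_pos: [430.8, -1.1, 82.6]
tool_rot: [3.141, 0.001, 3.073]
force: [-0.6, 1.2, -4.1]
width: 64.4
gripper_force: 68.4
```

Call:
play_rows(targets=[[1,0,0,0.15,0],[1,0,0,0.25,0],[1,0,0,0.3,0],[1,0,0,0.3,0]])

```text
clock: 5.55
eef_pos: [430.9, -1.2, 79.9]
tool_rot: [3.141, 0.001, 3.073]
force: [-0.9, 0.2, -4.7]
width: 64.5
gripper_force: 68.4
```

Call:
play_rows(targets=[[1,0,0,0.1,0],[1,0,0,0.1,0],[0,0,0,0.1,0],[0,0,0,0.1,0],[0,0,0,0.1,0],[0,0,0,-3,0],[0,0,0,-7,0],[0,0,0,-12,0],[0,0,0,-16,0],[0,0,0,-16,0]])

```text
clock: 6.55
eef_pos: [433.4, -0.9, 244.0]
tool_rot: [3.141, 0.01, 3.073]
force: [-0.4, 0.0, 0.1]
width: 85.2
gripper_force: 0.0
```

Run:
```python
from h import *
im,d,P=shot('wrist','w3.png')
print('tin',fitz(P,(370,500,-70,70),100,118))
to(619,190,240,175.6)
```

```text
tin (array([429.3,  -2.2]), 31.7, 4035, np.float64(110.1))
at [432.   -1.2 241.7] 176.1 -> cm [-17.34  20.36   0.29] spin 0.5 q1,q7 [0.14 1.28]
```

Call:
play_rows(targets=[[0,-1.5,2,0,0],[0,-4.5,5.5,0,0],[0,-7.5,9,0,0],[0,-10.5,12.6,0,0],[0,-13.5,16.5,0,0],[0,-16.6,20.8,0,0],[0,-16.6,20.8,0,0],[0,-16.6,20.8,4,0],[0,-16.6,20.8,6,0],[0,-16.6,20.8,6,0]])

```text
clock: 7.6
eef_pos: [606.8, 193.5, 174.2]
tool_rot: [-3.137, -0.009, 3.074]
force: [-0.4, -0.1, 0.9]
width: 85.2
gripper_force: 0.0
```

Call:
play_rows(targets=[[0,0,0,0,0],[0,0,0,0,0]])

```text
clock: 7.8
eef_pos: [610.7, 195.1, 180.3]
tool_rot: [3.141, 0.001, 3.073]
force: [0.7, -0.5, -0.4]
width: 85.3
gripper_force: 0.0
```

Run:
```python
from h import *
im,d,P=shot('wrist','w4.png');np.savez('w4.npz',im=im,d=d,P=P)
print('flange',fitz(P,(570,656,150,240),16,27))
m=(P[...,2]>29)&(P[...,2]<41)&(P[...,0]>480)&(P[...,0]<690)&(P[...,1]>95)&(P[...,1]<290)
m[260:]=False
Q=P[m]; print(len(Q),cv2.minAreaRect(Q[:,:2].astype(np.float32)))
to(619,190)
```

```text
flange (array([624.8, 180.5]), 43.1, 2283, np.float64(22.4))
2981 ((589.2310791015625, 192.26612854003906), (149.57968139648438, 150.98973083496094), 85.57955169677734)
at [610.9 195.2 180.6] 176.1 -> cm [-0.84 -0.47  0.  ] spin 0.0 q1,q7 [-0.22  0.98]
```

View pics/w4.png

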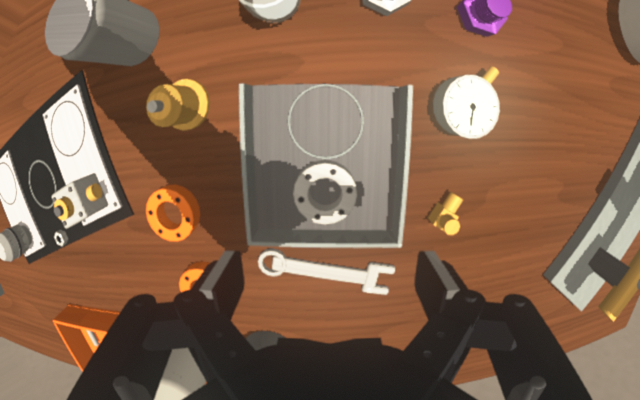

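```bash
cat >> h.py <<'E'
def ray(name,u,v,z,s=None):
    c=ctrl.calibration(name);f=fpx(c);x,y=u-c['cx'],v-c['cy']
    if name=='wrist': r=np.hypot(x,y)+1e-9;k=np.tan(r/f)/r;T=toolT(s or ctrl.read_state())@c['mount']
    else: k=1/f;T=np.array(c['extrinsics'])
    dd=T[:3,:3]@[x*k,y*k,1]; return (T[:3,3]+dd*(z-T[2,3])/dd[2]).round(1)
E
python3 - <<'E'
from h import *
Z=np.load('w4.npz');P=Z['P']
print('circle',ray('wrist',326,121,2),'ring',ray('wrist',324.5,193,22), ray('wrist',293,193,22),ray('wrist',356,193,22))
x,y=P[...,0],P[...,1]
m=(abs(P[...,2]-22)<3)&(np.hypot(x-616,y-188)<42)
Q=P[m][:,:2]; print(len(Q),Q.min(0),Q.max(0)); print(cv2.minEnclosingCircle(Q.astype(np.float32)))
E
```

```text
circle [550.2 196.1   2. ] ring [615.5 190.3  22. ] [613.4 160.9  22. ] [617.5 219.6  22. ]
2208 [586.68091365 160.45437727] [645.40963209 219.72334964]
((616.147705078125, 190.31375122070312), 30.042512893676758)
```

Call:
play_rows(targets=[[0,-0.55,-0.45,3,0],[0,-0.55,-0.45,7,0],[0,-0.55,-0.45,11,0],[0,-0.55,-0.45,14,0],[0,-0.55,-0.45,15.2,0],[0,-0.55,-0.45,15.2,0],[1,-0.55,-0.45,15.2,0],[1,-0.55,-0.45,15.2,0],[1,-0.55,-0.45,15.2,0],[1,-0.55,-0.45,15.2,0]])

```text
clock: 8.85
eef_pos: [617.0, 190.9, 30.0]
tool_rot: [3.14, 0.004, 3.073]
force: [0.2, -0.2, 6.4]
width: 57.1
gripper_force: 65.7
```

Run:
```python
from h import *
s=ctrl.read_state();print(s['eef_pos'],s['force'],s['width'],s['gripper_force'])
im,d,P=shot('wrist','w5.png')
```

```text
[617.02151755 190.85411171  29.95165084] [ 0.24521064 -0.24283537  6.39078552] 57.113301064675426 65.68352329311892
```

Call:
play_rows(targets=[[1,0,0,-2,0],[1,0,0,-6,0],[1,0,0,-11,0],[1,0.1,-2,-15,4],[1,0.2,-6,-15,12],[1,0.4,-11,-15,20],[1,0.5,-16,-15,28],[1,0.7,-21,-15,36],[1,0.8,-26,-15,44],[1,1,-31,-15,52]])

```text
clock: 9.9
eef_pos: [583.9, -120.1, 178.3]
tool_rot: [3.14, 0.001, 2.16]
force: [0.0, -1.0, -3.1]
width: 56.8
gripper_force: 65.0
```

Run:
```python
from h import *
print(ctrl.read_state()['width'],ctrl.read_state()['force']);to(577,-209,150,105)
```

```text
56.82419604876013 [ 0.0314963  -0.98717361 -3.05697069]
at [ 583.9 -120.1  178.3] 123.8 -> cm [-7.   -5.52  2.83] spin 18.8 q1,q7 [0.16 0.74]
```

Call:
play_rows(targets=[[1,-2.5,-2,0,6],[1,-5,-4,0,13],[1,-7,-5.5,0,18.8],[1,-7,-5.5,0,18.8],[1,-7,-5.5,0,18.8],[1,-7,-5.5,0,18.8]])

```text
clock: 10.5
eef_pos: [578.2, -205.4, 177.5]
tool_rot: [3.141, -0.001, 1.84]
force: [0.0, 0.2, -2.8]
width: 56.9
gripper_force: 65.0
```

Run:
```python
from h import *
im,d,P=shot('wrist','w6.png');np.savez('w6.npz',im=im,d=d,P=P)
s=ctrl.read_state();print(s['eef_pos'],np.degrees(s['tool_rot'][2]))
```

```text
[ 578.21829891 -205.20207023  177.49049209] 105.44824515497284
```

View pics/w6.png

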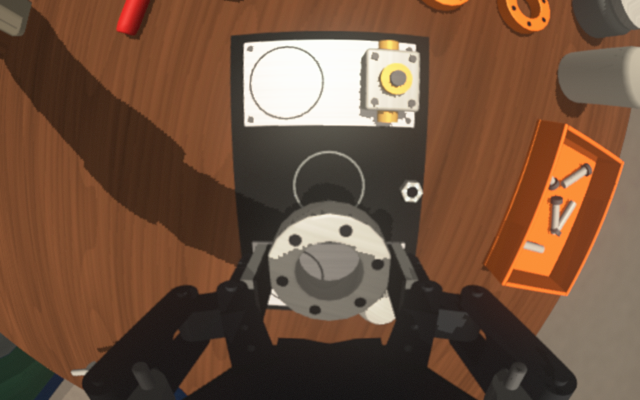

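Run:
```python
from h import *
Z=np.load('w6.npz');im,P=Z['im'],Z['P'];s=ctrl.read_state()
print('Vcirc',ray('wrist',287,82,7,s))
g=im.max(2).astype(int)
# mat circle: light pixels on dark mat
v,u=np.mgrid[0:400,0:640]
m=(g>95)&(u>280)&(u<375)&(v>145)&(v<200)&(P[...,2]<8)
W=np.array([ray('wrist',a,b,3,s)[:2] for b,a in zip(v[m],u[m])]).astype(float)
from scipy.optimize import least_squares
r=least_squares(lambda p:np.hypot(W[:,0]-p[0],W[:,1]-p[1])-p[2],[577,-209,34],loss='soft_l1');print('mat c',r.x,len(W),np.abs(r.fun).mean())
m=(g<150)&(u>245)&(u<330)&(v>43)&(v<123)&(np.hypot(u-287,v-82)<42)
W=np.array([ray('wrist',a,b,7,s)[:2] for b,a in zip(v[m],u[m])]).astype(float)
r=least_squares(lambda p:np.hypot(W[:,0]-p[0],W[:,1]-p[1])-p[2],[512,-123,34],loss='soft_l1');print('valve c',r.x,len(W),np.abs(r.fun).mean())
a,b=ray('wrist',246,127,7,s),ray('wrist',414,127,7,s);print('plate edge yaw',np.degrees(np.arctan2(*(b-a)[1::-1])),np.hypot(*(b-a)[:2]))
m=(u>260)&(u<395)&(v>195)&(v<330);Q=P[m];Q=Q[(Q[:,2]>150)&(Q[:,2]<185)&(np.hypot(Q[:,0]-578,Q[:,1]+205)<33)]
h=np.histogram(Q[:,2],20);z=h[1][h[0].argmax()];print(z);Q=Q[abs(Q[:,2]-z)<3];print(cv2.minEnclosingCircle(Q[:,:2].astype(np.float32)))
print('ztop',np.median(P[100:120,250:280,2]),np.median(P[150:180,250:280,2]),P[130:145,300:400,2].mean())
```

```text
Vcirc [ 514.4 -121.4    7. ]
mat c [ 577.88233153 -208.08759294   34.02353037] 459 0.8246956280125167
valve c [ 512.98998344 -121.79522543   33.84001667] 37 0.18950466627075635
plate edge yaw 15.501021826328477 159.39799245912727
169.31093807899995
((577.0479125976562, -203.98622131347656), 31.93724250793457)
ztop 7.786671358696935 3.657359916813391 4.616185771914521
```

Call:
play_rows(targets=[[1,-0.32,-0.05,3,0],[1,-0.32,-0.05,7,0],[1,-0.32,-0.05,11,0],[1,-0.32,-0.05,13.5,0],[1,-0.32,-0.05,14.3,0],[1,-0.32,-0.05,14.5,0],[1,-0.32,-0.05,14.5,0]])

```text
clock: 11.25
eef_pos: [579.4, -210.2, 33.4]
tool_rot: [3.14, 0.001, 1.838]
force: [1.0, -0.6, -2.7]
width: 56.8
gripper_force: 65.0
```

Call:
play_rows(targets=[[1,0,0,0.1,0],[1,0,0,0.15,0],[1,0,0,0.15,0]])

```text
clock: 11.55
eef_pos: [578.8, -210.6, 31.6]
tool_rot: [3.14, 0.001, 1.838]
force: [0.1, -0.2, -2.6]
width: 56.7
gripper_force: 65.1
```

Call:
play_rows(targets=[[1,0.23,0,0,0],[1,0.23,0,0.06,0],[1,0.23,0,0.12,0],[1,0.23,0,0.12,0]])

```text
clock: 11.95
eef_pos: [577.8, -207.9, 30.9]
tool_rot: [3.141, -0.0, 1.838]
force: [-3.0, 1.6, 8.5]
width: 56.8
gripper_force: 66.3
```

Call:
play_rows(targets=[[0,0,0,0,0],[0,0,0,0,0],[0,0,0,0,0],[0,0,0,-3,0],[0,0,0,-8,0],[0,0,0,-13,0],[0,3,0.2,-15,0],[0,8,0.4,-15,0],[0,13,0.7,-15,0],[0,18,0.9,-15,0]])

```text
clock: 12.95
eef_pos: [538.6, -30.7, 179.9]
tool_rot: [3.14, 0.0, 1.837]
force: [0.1, 0.9, 0.5]
width: 85.3
gripper_force: 0.0
```

Call:
play_rows(targets=[[0,4,0.2,0,0],[0,7,0.3,0,0],[0,7,0.3,0,0],[0,7,0.3,0,0],[0,7,0.3,0,0]])

```text
clock: 13.45
eef_pos: [523.7, 34.6, 179.6]
tool_rot: [3.141, 0.001, 1.836]
force: [0.3, 0.1, -0.2]
width: 85.4
gripper_force: 0.0
```

Run:
```python
from h import *
im,d,P=shot('wrist','w7.png');np.savez('w7.npz',im=im,d=d,P=P)
to(518,55)
print('screw',fitz(P,(490,550,25,85),62,80),'barrel top',fitz(P,(490,550,25,85),45,62),fitz(P,(480,560,15,95),5,80))
print('flange', fitz(P,(540,615,-245,-170),17,30))
```

```text
at [523.7  34.4 179.6] 105.1 -> cm [ 2.14 -0.01 -0.  ] spin 0.0 q1,q7 [-0.19  0.24]
screw (array([517.4,  56.7]), 5.4, 166, np.float64(69.8)) barrel top (array([517.7,  57. ]), 19.4, 1484, np.float64(55.8)) (array([517.4,  57. ]), 26.1, 2453, np.float64(43.2))
flange None
```

View pics/w7.png

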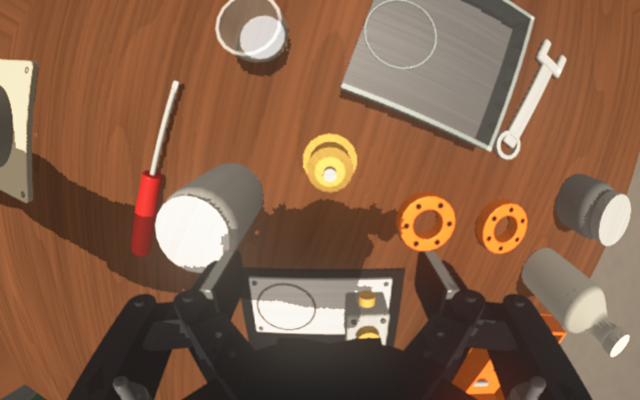

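Call:
play_rows(targets=[[0,2.3,0,3,0],[0,2.3,0,7,0],[0,2.3,0,11,0],[0,2.3,0,13.8,0],[0,2.3,0,13.8,0],[1,2.3,0,13.8,0],[1,2.3,0,13.8,0],[1,2.3,0,13.8,0],[1,2.3,0,13.8,0],[1,2.3,0,13.8,0]])

```text
clock: 14.5
eef_pos: [518.3, 58.0, 43.3]
tool_rot: [3.139, 0.001, 1.837]
force: [-0.5, -0.7, 5.8]
width: 36.6
gripper_force: 60.1
```

Run:
```python
from h import *
s=ctrl.read_state();print(s['width'],s['force']); to(577.8,-207.9)
```

```text
36.63941817464647 [-0.50890732 -0.71883667  5.81636691]
at [518.3  58.   43.3] 105.3 -> cm [-2.722e+01 -1.260e+00  1.000e-02] spin 0.0 q1,q7 [-0.2   0.22]
```

Call:
play_rows(targets=[[1,0,0,-3,0],[1,0,0,-8,0],[1,0,0,-13,0],[1,-2,0,-14,0],[1,-6,-0.3,-14,0],[1,-11,-0.5,-14,0],[1,-16,-0.8,-14,0],[1,-18,-1,-14,0],[1,-18,-1,-14,0],[1,-18,-1,-14,0]])

```text
clock: 15.5
eef_pos: [554.6, -118.0, 181.9]
tool_rot: [-3.142, -0.001, 1.837]
force: [-0.2, -0.3, -3.0]
width: 36.5
gripper_force: 61.1
```

Run:
```python
from h import *
im,d,P=shot('wrist','w8.png');np.savez('w8.npz',im=im,d=d,P=P)
to(577.8,-207.9)
s=ctrl.read_state()
print(fitz(P,(540,615,-245,-170),17,28),s['width'],s['force'])
x,y=s['eef_pos'][:2]
print('bonnet in hand',fitz(P,(x-25,x+25,y-25,y+25),s['eef_pos'][2]-40,s['eef_pos'][2]-36),fitz(P,(x-30,x+30,y-30,y+30),s['eef_pos'][2]-44,s['eef_pos'][2]-34))
im,d,P=shot('top'); m=None; print('top flange',fitz(P,(540,615,-245,-170),14,28))
```

```text
at [ 554.7 -116.8  181.8] 105.3 -> cm [-9.39 -0.18 -0.01] spin 0.0 q1,q7 [0.1 0.5]
None 36.273138716291584 [-0.50585425  0.7022365  -2.77037465]
bonnet in hand (array([ 550.9, -105.3]), 21.7, 170, np.float64(143.9)) (array([ 552.7, -114.1]), 25.2, 582, np.float64(145.2))
top flange None
```

View pics/w8.png

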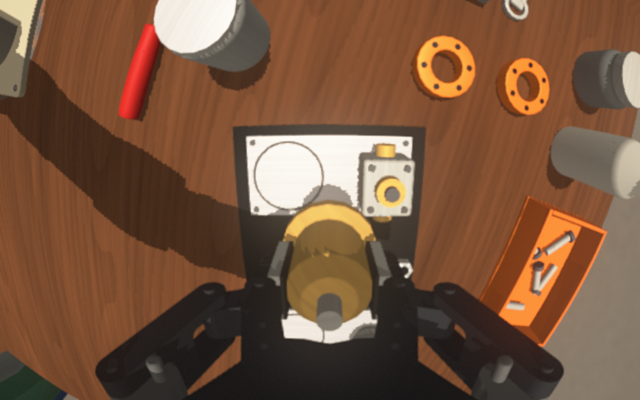

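Run:
```python
from h import *
im,d,P=shot('scene','s2.png')
print('flange',fitz(P,(540,615,-245,-170),17,28))
m=(abs(P[...,2]-22)<4)&(np.hypot(P[...,0]-578,P[...,1]+208)<40);ys,xs=np.nonzero(m);print(len(xs),xs.min(),xs.max(),ys.min(),ys.max())
cv2.imwrite('pics/s2.png',cv2.resize(im[190:350,110:310],None,fx=3.5,fy=3.5)[:,:,::-1])
```

```text
flange (array([ 578.5, -210.4]), 30.9, 500, np.float64(22.5))
483 192 223 244 269
```

View pics/s2.png

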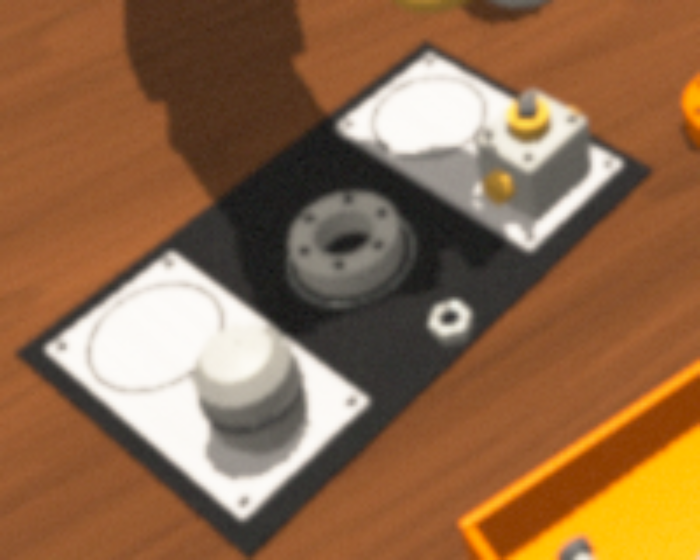

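Call:
play_rows(targets=[[1,-4,0,0,0],[1,-8,-0.1,0,0],[1,-9.4,-0.15,0,0],[1,-9.4,-0.15,4,0],[1,-9.4,-0.15,8,0],[1,-9.4,-0.15,10.5,0],[1,-9.4,-0.15,10.9,0],[1,-9.4,-0.15,10.9,0],[1,-9.4,-0.15,10.9,0]])

```text
clock: 16.55
eef_pos: [579.8, -208.9, 74.1]
tool_rot: [3.139, 0.001, 1.839]
force: [0.6, 0.4, -2.5]
width: 36.1
gripper_force: 61.1
```

Run:
```python
from h import *
im,d,P=shot('scene')
x=cv2.resize(im[190:310,160:280],None,fx=6,fy=4.9,interpolation=cv2.INTER_CUBIC);cv2.imwrite('pics/s3.png',x[:,:,::-1])
to(578,-208.2,66)
for a,b in((17,25),(26,40)): print(fitz(P,(540,615,-245,-170),a,b))
```

```text
at [ 579.9 -209.2   74.5] 105.3 -> cm [ 0.15 -0.16  0.85] spin 0.0 q1,q7 [0.26 0.65]
(array([ 580.5, -210. ]), 29.9, 209, np.float64(22.0))
(array([ 582.1, -212.3]), 26.3, 113, np.float64(36.6))
```

View pics/s3.png

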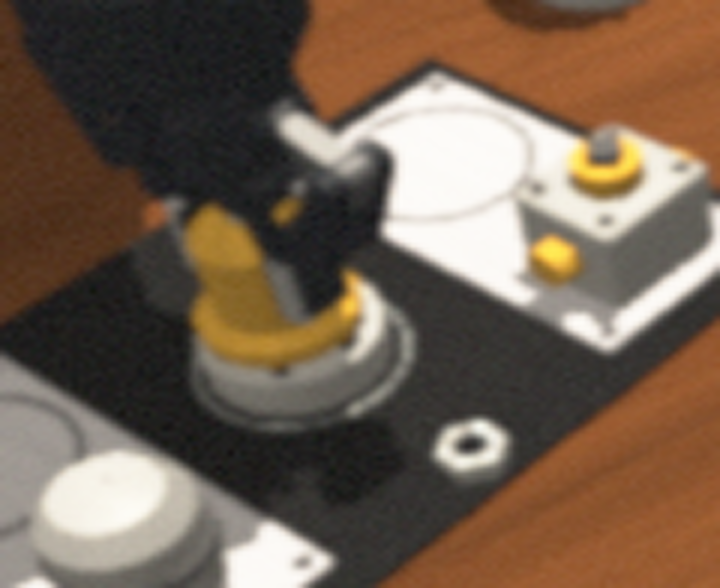

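Run:
```python
from h import *
from scipy.optimize import least_squares
im,d,P=shot('scene'); c=ctrl.calibration('scene');f=fpx(c);E=np.linalg.inv(c['extrinsics'])
hsv=cv2.cvtColor(im,cv2.COLOR_RGB2HSV)
reg=np.zeros((400,640),bool);reg[225:262,185:232]=1
br=(hsv[...,0]>12)&(hsv[...,0]<32)&(hsv[...,1]>120)&(hsv[...,2]>60)&reg
for v in range(232,256,1):
    u=np.nonzero(br[v])[0]
    g=np.nonzero((im[v].min(1)>75)&(hsv[v,:,1]<70)&reg[v])[0]
    print(v,u.min() if len(u) else 0,u.max() if len(u) else 0,'|',g.min() if len(g) else 0,g.max() if len(g) else 0)
def proj(x,y,z,r):
    a=np.linspace(0,2*np.pi,73);W=np.c_[x+r*np.cos(a),y+r*np.sin(a),np.full(73,z),np.ones(73)];Q=W@E.T
    u=Q[:,0]/Q[:,2]*f+c['cx'];v=Q[:,1]/Q[:,2]*f+c['cy'];return u.min().round(1),u.max().round(1),v.min().round(1),v.max().round(1)
z=ctrl.read_state()['eef_pos'][2]-43
print('ring top pred',proj(578,-208.5,23,30),'bottom',proj(578,-208.5,3,30),'foot bottom',proj(578,-208.5,z,26),'top',proj(578,-208.5,z+8,26))
print(ctrl.read_state()['eef_pos'])
```

```text
232 193 209 | 188 231
233 192 209 | 188 231
234 191 208 | 188 231
235 191 207 | 188 231
236 191 201 | 189 231
237 191 201 | 189 231
238 191 202 | 189 231
239 191 202 | 224 231
240 191 203 | 225 231
241 192 203 | 190 231
242 192 203 | 228 231
243 192 203 | 230 231
244 193 203 | 204 206
245 193 218 | 205 207
246 193 218 | 205 207
247 193 218 | 205 221
248 193 218 | 206 222
249 193 219 | 206 223
250 193 219 | 206 223
251 192 219 | 206 224
252 192 219 | 207 225
253 192 219 | 207 226
254 191 219 | 208 227
255 191 218 | 209 227
ring top pred (np.float64(191.7), np.float64(223.4), np.float64(243.4), np.float64(267.7)) bottom (np.float64(194.0), np.float64(225.2), np.float64(250.0), np.float64(274.2)) foot bottom (np.float64(192.8), np.float64(220.6), np.float64(242.0), np.float64(263.1)) top (np.float64(191.9), np.float64(219.8), np.float64(239.3), np.float64(260.4))
[ 579.78379358 -209.2878385    74.44872154]
```

Call:
play_rows(targets=[[1,0.2,-0.06,0,0],[1,0.4,-0.12,0,0],[1,0.4,-0.12,0.3,0],[1,0.4,-0.12,0.5,0],[1,0.4,-0.12,0.5,0]])

```text
clock: 17.15
eef_pos: [575.9, -205.5, 67.1]
tool_rot: [-3.141, -0.0, 1.838]
force: [-0.2, 0.5, -1.4]
width: 36.5
gripper_force: 61.1
```

Run:
```python
from h import *
im,d,P=shot('scene')
x=cv2.resize(im[190:310,160:280],None,fx=6,fy=4.9,interpolation=cv2.INTER_CUBIC);cv2.imwrite('pics/s4.png',x[:,:,::-1])
hsv=cv2.cvtColor(im,cv2.COLOR_RGB2HSV)
for v in range(248,268):
    u=np.nonzero((hsv[v,180:235,0]>12)&(hsv[v,180:235,0]<32)&(hsv[v,180:235,1]>120)&(hsv[v,180:235,2]>60))[0]+180
    if len(u): print(v,u.min(),u.max(),end=' ; ')
print(ctrl.read_state()['eef_pos'])
```

```text
248 195 220 ; 249 195 220 ; 250 194 220 ; 251 194 220 ; 252 193 220 ; 253 193 220 ; 254 194 220 ; 255 194 219 ; 256 194 219 ; 257 195 218 ; 258 195 218 ; 259 196 217 ; 260 196 217 ; 261 197 215 ; 262 198 213 ; 263 200 211 ; 264 202 208 ; 265 206 206 ; [ 576.03959289 -205.58740653   67.2556736 ]
```

View pics/s4.png

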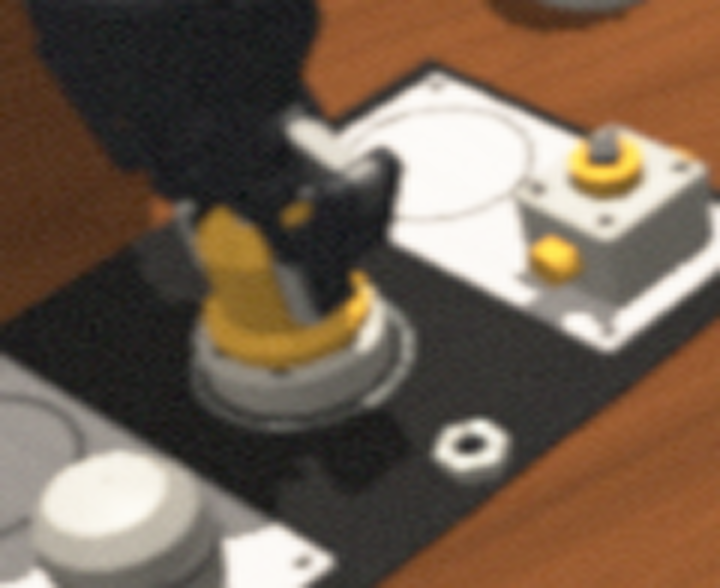

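Call:
play_rows(targets=[[1,0,0.1,0,0],[1,0,0.1,0.1,0],[1,0,0.1,0.15,0],[1,0,0.1,0.15,0]])

```text
clock: 17.6
eef_pos: [577.5, -205.3, 66.4]
tool_rot: [3.141, 0.0, 1.838]
force: [-0.5, 0.6, 1.7]
width: 36.3
gripper_force: 61.4
```

Call:
play_rows(targets=[[0,0,0,0,0],[0,0,0,0,0],[0,0,0,0,0],[0,0,0,-3,0],[0,0,0,-8,0],[0,0,0,-12,0],[0,4,0.6,-12,-3],[0,8.5,1.6,-12,-6],[0,13,2.5,-12,-10],[0,13,2.5,-12,-10]])

```text
clock: 18.6
eef_pos: [566.8, -64.3, 186.2]
tool_rot: [3.139, -0.006, 2.024]
force: [0.7, 0.6, 0.0]
width: 85.6
gripper_force: 0.0
```

Run:
```python
from h import *
im,d,P=shot('wrist','w9.png');np.savez('w9.npz',im=im,d=d,P=P)
im2,d2,P2=shot('scene')
print('scene: screw',fitz(P2,(540,615,-245,-170),85,105),'foot',fitz(P2,(540,615,-245,-170),24,33),'ring',fitz(P2,(540,615,-245,-170),8,23))
print('wrist: screw',fitz(P,(540,615,-245,-170),85,105),'foot',fitz(P,(540,615,-245,-170),27,36),'ring',fitz(P,(540,615,-245,-170),8,24))
x=cv2.resize(im2[190:310,160:280],None,fx=5,fy=5,interpolation=cv2.INTER_CUBIC);cv2.imwrite('pics/s5.png',x[:,:,::-1])
to(538,331,120,137)
```

```text
scene: screw (array([ 578.9, -207. ]), 5.5, 35, np.float64(91.3)) foot (array([ 579.6, -209.1]), 29.1, 172, np.float64(29.3)) ring (array([ 580.3, -210. ]), 29.8, 214, np.float64(17.0))
wrist: screw (array([ 576.5, -204.7]), 4.6, 75, np.float64(90.7)) foot (array([ 576.9, -205.9]), 26.5, 583, np.float64(32.7)) ring (array([ 577.3, -207.7]), 30.4, 570, np.float64(18.3))
at [567.1 -72.  186.2] 115.4 -> cm [37.64 14.68  6.63] spin -21.6 q1,q7 [0.05 0.56]
```

View pics/s5.png

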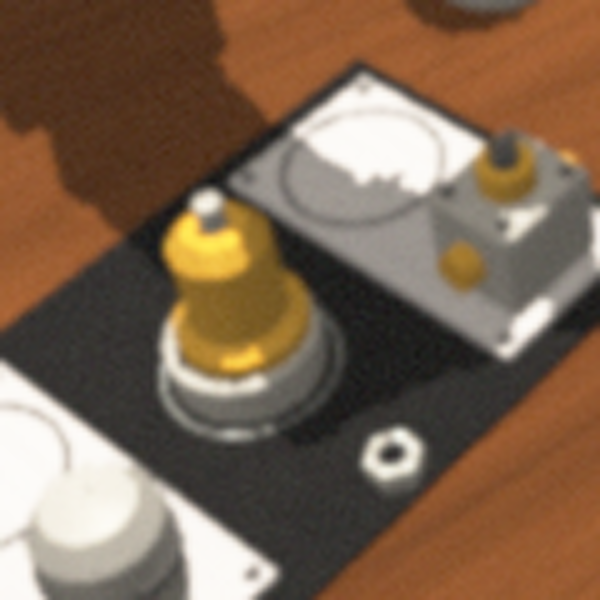

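Call:
play_rows(targets=[[0,4,1.6,0,-3],[0,8,3.1,0,-6],[0,12.5,4.9,0,-9],[0,17,6.6,0,-12],[0,21.5,8.4,0,-15],[0,26,10.1,0,-18],[0,30,11.7,0,-21],[0,33,13,0,-21.6],[0,33,13,0,-21.6],[0,33,13,0,-21.6]])

```text
clock: 19.7
eef_pos: [544.4, 279.4, 185.7]
tool_rot: [-3.141, 0.001, 2.388]
force: [-0.3, -0.7, -0.6]
width: 85.5
gripper_force: 0.0
```

```bash
cat > g.py <<'E'
from h import *
im,d,P=shot('wrist','w10.png');np.savez('w10.npz',im=im,d=d,P=P)
print('gauge',fitz(P,(500,580,290,375),26,36))
m=(P[...,2]>8)&(P[...,2]<22)&(P[...,0]>480)&(P[...,0]<600)&(P[...,1]>275)&(P[...,1]<390)
c=fitz(P,(500,580,290,375),26,36)[0]
Q=P[m];r=np.hypot(*(Q[:,:2]-c).T);Q=Q[(r>34)&(r<55)];q=Q.mean(0)[:2]-c;print('stem',len(Q),np.degrees(np.arctan2(q[1],q[0])),r.max())
to(*c,120,float(np.degrees(np.arctan2(q[1],q[0]))))
E
python3 g.py
```

```text
gauge (array([538.7, 331. ]), 30.2, 3372, np.float64(31.1))
stem 217 137.73003954405783 50.73839069387122
at [544.6 278.1 185.8] 136.7 -> cm [4.07 3.45 6.57] spin -1.0 q1,q7 [-0.51  0.28]
```

Call:
play_rows(targets=[[0,4.1,3.45,0,-1],[0,4.1,3.45,4,-1],[0,4.1,3.45,8,-1],[0,4.1,3.45,12,-1],[0,4.1,3.45,15.2,-1],[0,4.1,3.45,15.2,-1],[1,4.1,3.45,15.2,-1],[1,4.1,3.45,15.2,-1],[1,4.1,3.45,15.2,-1],[1,4.1,3.45,15.2,-1]])

```text
clock: 20.75
eef_pos: [539.3, 334.0, 36.8]
tool_rot: [3.138, 0.002, 2.406]
force: [0.9, -1.5, 6.5]
width: 58.1
gripper_force: 65.1
```

Run:
```python
from h import *
s=ctrl.read_state();print(s['width'],s['force'],s['gripper_force']); to(513.5,-122,180,105)
```

```text
58.13243875425428 [ 0.91440133 -1.51883314  6.46941688] 65.13384103775024
at [539.3 334.   36.8] 137.8 -> cm [-28.72 -35.47 -14.41] spin 32.8 q1,q7 [-0.59  0.21]
```

Call:
play_rows(targets=[[1,0,0,-3,0],[1,0,0,-8,0],[1,-1,-1.2,-13,0],[1,-4,-5,-14.4,-5],[1,-7,-8.7,-14.4,-10],[1,-10,-12.5,-14.4,-15],[1,-13,-16.2,-14.4,-20],[1,-16,-20,-14.4,-25],[1,-19,-23.7,-14.4,-27.2],[1,-22,-27.4,-14.4,-27.2]])

```text
clock: 21.75
eef_pos: [516.6, -19.1, 179.2]
tool_rot: [3.141, 0.002, 2.882]
force: [1.4, 0.7, -2.2]
width: 57.7
gripper_force: 65.2
```

Call:
play_rows(targets=[[1,0,0,0,0],[1,0,0,0,0]])

```text
clock: 21.95
eef_pos: [516.8, -18.8, 178.9]
tool_rot: [-3.142, 0.001, 2.877]
force: [0.2, 0.8, -2.2]
width: 57.6
gripper_force: 65.2
```

Run:
```python
from h import *
s=ctrl.read_state();print(s['width'],s['force'],s['qd'].round(2)); to(512,-121.3,55,165)
```

```text
57.638566571392374 [ 0.18380913  0.75054407 -2.17035782] [-0.05  0.   -0.04 -0.01 -0.01 -0.01 -0.  ]
at [516.8 -18.8 178.9] 164.8 -> cm [ -2.19 -10.02  12.4 ] spin -0.2 q1,q7 [0.12 1.11]
```

Call:
play_rows(targets=[[1,-0.9,-4,0,0],[1,-1.8,-8,0,0],[1,-2.19,-10,0,0],[1,-2.19,-10,3,0],[1,-2.19,-10,7,0],[1,-2.19,-10,11,0],[1,-2.19,-10,12.8,0],[1,-2.19,-10,12.8,0],[1,-2.19,-10,12.8,0]])

```text
clock: 22.85
eef_pos: [513.1, -117.7, 50.7]
tool_rot: [3.141, 0.001, 2.884]
force: [-0.3, 0.3, -1.1]
width: 57.5
gripper_force: 65.4
```

```bash
cat > pl.py <<'E'
from h import *
import sys
im,d,P=shot('scene'); x,y,z0,z1=map(float,sys.argv[1:5])
print('scene',fitz(P,(x-45,x+45,y-45,y+45),z0,z1))
im,d,P=shot('wrist'); print('wrist',fitz(P,(x-45,x+45,y-45,y+45),z0,z1))
E
python3 - <<'E'
from h import *
im,d,P=shot('wrist','w11.png');s=ctrl.read_state();print(s['eef_pos'],s['force'])
# plate circle visible? valve plate corners/edges; gauge drum top in hand
print('drum top',fitz(P,(470,560,-165,-80),s['eef_pos'][2]-9,s['eef_pos'][2]-4))
to(512,-121.3,44)
E
```

```text
[ 513.5136368  -118.22009479   51.29320967] [ 0.63665241 -0.40465827 -1.78325723]
drum top (array([ 505.3, -119. ]), 40.2, 10956, np.float64(45.0))
at [ 513.5 -118.2   51.3] 165.2 -> cm [ 0.07 -0.34  0.73] spin 0.0 q1,q7 [0.26 1.24]
```

Call:
play_rows(targets=[[1,0.05,-0.35,0,0],[1,0.05,-0.35,0.3,0],[1,0.05,-0.35,0.6,0],[1,0.05,-0.35,0.65,0],[1,0.05,-0.35,0.65,0]])

```text
clock: 23.4
eef_pos: [510.9, -122.7, 43.9]
tool_rot: [-3.141, 0.0, 2.881]
force: [-0.4, -0.7, 0.3]
width: 57.8
gripper_force: 65.9
```

Call:
play_rows(targets=[[0,0,0,0,0],[0,0,0,0,0],[0,0,0,0,0],[0,0,0,-3,0],[0,0,0,-8,0],[0,0,0,-13,0],[0,0,1,-14,0],[0,0,3,-14,0],[0,0,3,-14,0],[0,0,3,-14,0]])

```text
clock: 24.4
eef_pos: [518.0, -93.3, 183.0]
tool_rot: [-3.141, -0.001, 2.883]
force: [-0.6, 0.1, 0.0]
width: 85.4
gripper_force: 0.0
```

Run:
```python
from h import *
from scipy.optimize import least_squares
im,d,P=shot('wrist','w12.png');np.savez('w12.npz',im=im,d=d,P=P);s=ctrl.read_state()
print('gauge',fitz(P,(470,558,-162,-80),33,42),fitz(P,(420,558,-162,-80),15,42))
g=im.max(2).astype(int)
x,y=P[...,0],P[...,1]; m=(P[...,2]<12)&(P[...,2]>3)&(g<150)&(abs(np.hypot(x-513.3,y+121.7)-34)<4)
W=np.c_[x[m],y[m]];print(len(W))
r=least_squares(lambda p:np.hypot(W[:,0]-p[0],W[:,1]-p[1])-34,[513.3,-121.7],loss='soft_l1');print('circle',r.x,np.abs(r.fun).mean())
Q=shot('scene')[2];print('scene gauge',fitz(Q,(470,558,-162,-80),33,42))
to(423.2,260.2,180)
```

```text
gauge (array([ 511.5, -123.5]), 30.4, 3329, np.float64(38.1)) (array([ 500.7, -122.2]), 40.5, 3787, np.float64(36.6))
211
circle [ 515.92617037 -124.37877018] 1.2958190497820146
scene gauge (array([ 513.2, -125.1]), 30.6, 474, np.float64(37.5))
at [517.8 -94.3 182.8] 165.0 -> cm [18.28 31.81  0.28] spin 0.0 q1,q7 [0.28 1.25]
```

Call:
play_rows(targets=[[0,2,3.5,0,6],[0,4.2,7.3,0,13],[0,6.5,11.3,0,20],[0,8.7,15.1,0,28],[0,11,19,0,36],[0,13.2,22.9,0,44],[0,15.5,27,0,52],[0,17.5,30.5,0,60],[0,17.5,30.5,0,60],[0,17.5,30.5,0,60]])

```text
clock: 25.5
eef_pos: [427.3, 246.6, 183.0]
tool_rot: [-3.14, 0.001, 1.838]
force: [-1.0, -1.8, 0.8]
width: 85.6
gripper_force: 0.0
```

Call:
play_rows(targets=[[0,0,0,0,0],[0,0,0,0,0]])

```text
clock: 25.7
eef_pos: [428.5, 244.2, 183.4]
tool_rot: [-3.141, 0.001, 1.831]
force: [-0.2, -1.4, 0.5]
width: 85.0
gripper_force: 0.0
```

Run:
```python
from h import *
im,d,P=shot('wrist','w13.png');s=ctrl.read_state();print(s['eef_pos'])
q=fitz(P,(385,460,220,300),40,52);print('plug',q)
m=(abs(P[...,2]-44)<6)&(np.hypot(P[...,0]-423,P[...,1]-260)<15);print('colour',im[m].mean(0))
print('purple',fitz(P,(385,500,310,390),40,52)); to(*q[0],46,105)
```

```text
[428.55608941 244.33697367 183.51198343]
plug (array([423.1, 261.3]), 14.6, 861, np.float64(45.4))
colour [252.98247664 252.27570093 249.81542056]
purple (array([439.8, 359.6]), 14.6, 892, np.float64(45.3))
at [428.6 244.3 183.5] 104.9 -> cm [ 1.79 -0.09 13.75] spin -0.1 q1,q7 [-0.66 -0.2 ]
```

Call:
play_rows(targets=[[0,1.8,-0.1,3,0],[0,1.8,-0.1,7,0],[0,1.8,-0.1,11,0],[0,1.8,-0.1,13.7,0],[0,1.8,-0.1,13.7,0],[1,1.8,-0.1,13.7,0],[1,1.8,-0.1,13.7,0],[1,1.8,-0.1,13.7,0],[1,1.8,-0.1,13.7,0],[1,1.8,-0.1,13.7,0]])

```text
clock: 26.75
eef_pos: [423.0, 263.8, 48.1]
tool_rot: [3.139, -0.001, 1.834]
force: [-0.0, 0.2, 8.7]
width: 26.2
gripper_force: 58.4
```

Run:
```python
from h import *
s=ctrl.read_state();print(s['width'],s['force'],s['gripper_force']); to(565.5,-315,180,60)
```

```text
26.190999134717952 [-0.0429939   0.23080167  8.65072721] 58.44640016555786
at [423.  263.8  48.1] 105.1 -> cm [-59.59  -1.28 -13.25] spin 45.1 q1,q7 [-0.66 -0.2 ]
```

Call:
play_rows(targets=[[1,0,0,-3,0],[1,0,0,-8,0],[1,-1,0,-13,0],[1,-4.5,-0.1,-14,0],[1,-9.5,-0.2,-14,5],[1,-14.5,-0.3,-14,10],[1,-19.5,-0.4,-14,16],[1,-24.5,-0.5,-14,22],[1,-29.5,-0.6,-14,28],[1,-34,-0.7,-14,34]])

```text
clock: 27.75
eef_pos: [504.0, -69.2, 187.2]
tool_rot: [3.141, -0.0, 1.236]
force: [0.2, 0.3, -2.3]
width: 26.1
gripper_force: 59.9
```

Call:
play_rows(targets=[[1,0,0,0,0],[1,0,0,0,0]])

```text
clock: 27.95
eef_pos: [503.6, -67.7, 186.8]
tool_rot: [-3.141, -0.0, 1.238]
force: [-0.3, 0.6, -2.0]
width: 25.5
gripper_force: 59.9
```

Run:
```python
from h import *
s=ctrl.read_state();print(s['width'],s['force']); to(565.5,-313,180,60)
```

```text
25.502144567052902 [-0.30617833  0.58691563 -2.0271164 ]
at [503.6 -67.7 186.8] 71.0 -> cm [-21.16  13.86   0.67] spin 11.0 q1,q7 [-0.1  -0.03]
```

Call:
play_rows(targets=[[1,-3.5,2.3,0,2],[1,-7,4.6,0,4],[1,-11,7.2,0,6],[1,-15,9.8,0,8],[1,-18.5,12.1,0,11],[1,-21.2,13.9,0,11],[1,-21.2,13.9,0,11],[1,-21.2,13.9,0,11],[1,-21.2,13.9,0,11]])

```text
clock: 28.85
eef_pos: [567.1, -309.1, 186.2]
tool_rot: [-3.139, -0.002, 1.052]
force: [0.2, -0.4, -1.8]
width: 26.0
gripper_force: 60.0
```

Run:
```python
from h import *
from scipy.optimize import least_squares
im,d,P=shot('wrist','w14.png');s=ctrl.read_state();np.savez('w14.npz',im=im,d=d,P=P)
p=s['eef_pos'];print(p,s['width'])
print('hand head',fitz(P,(p[0]-35,p[0]+35,p[1]-35,p[1]+35),p[2]-36,p[2]-26),'stub top',fitz(P,(p[0]-18,p[0]+18,p[1]-18,p[1]+18),p[2]-6,p[2]+2))
x,y=P[...,0],P[...,1];g=im.max(2).astype(int)
m=(P[...,2]<12)&(P[...,2]>3)&(g<150)&(abs(np.hypot(x-565.5,y+315.1)-34)<5)
W=np.c_[x[m],y[m]];print(len(W))
if len(W)>20:
    r=least_squares(lambda q:np.hypot(W[:,0]-q[0],W[:,1]-q[1])-34,[565.5,-315.1],loss='soft_l1');print('circle',r.x,np.abs(r.fun).mean())
to(565.5,-313,60,60)
```

```text
[ 567.16541312 -309.23922283  186.37873949] 25.71888146644278
hand head (array([ 567.2, -304.3]), 22.3, 1743, np.float64(156.2)) stub top (array([ 564.3, -306. ]), 21.0, 2774, np.float64(183.6))
408
circle [ 565.32384743 -315.10003101] 2.133985370149736
at [ 567.2 -309.2  186.4] 60.3 -> cm [-0.43  0.06 12.64] spin 0.3 q1,q7 [0.29 0.16]
```

Call:
play_rows(targets=[[1,-0.4,0.14,0,0],[1,-0.4,0.14,4,0],[1,-0.4,0.14,8,0],[1,-0.4,0.14,11.5,0],[1,-0.4,0.14,12.6,0],[1,-0.4,0.14,12.6,0],[1,-0.4,0.14,12.6,0]])

```text
clock: 29.6
eef_pos: [567.0, -317.2, 62.1]
tool_rot: [3.139, 0.0, 1.049]
force: [1.2, -1.4, -0.9]
width: 25.9
gripper_force: 59.9
```

Run:
```python
from h import *
im,d,P=shot('scene');s=ctrl.read_state();p=s['eef_pos']
print(s['force'])
print('head',fitz(P,(525,605,-355,-275),p[2]-46,p[2]-25)); to(566.4,-313.5,54)
im,d,P=shot('top')
print('head',fitz(P,(525,605,-355,-275),p[2]-46,p[2]-25))
```

```text
[-0.45720815  0.11507987 -1.32474542]
head (array([ 568. , -321.3]), 25.4, 338, np.float64(28.2))
at [ 567.4 -317.4   62.7] 60.1 -> cm [ 0.29 -0.28  0.87] spin 0.0 q1,q7 [0.33 0.21]
head (array([ 568.7, -311.1]), 22.4, 81, np.float64(29.1))
```

Call:
play_rows(targets=[[1,0.33,-0.28,0,0],[1,0.33,-0.28,0.3,0],[1,0.33,-0.28,0.6,0],[1,0.33,-0.28,0.7,0],[1,0.33,-0.28,0.7,0]])

```text
clock: 30.2
eef_pos: [565.6, -312.0, 55.1]
tool_rot: [3.141, -0.001, 1.049]
force: [-1.5, 1.8, 9.6]
width: 25.9
gripper_force: 61.4
```

Run:
```python
from h import *
im,d,P=shot('scene');s=ctrl.read_state();p=s['eef_pos']
print(p,s['force'],s['width'])
print('head',fitz(P,(525,605,-355,-275),p[2]-43,p[2]-25))
```

```text
[ 565.61954109 -312.06588042   55.1432307 ] [-2.77181071  2.05229046  9.50063404] 26.25813704392656
head (array([ 567.2, -315.5]), 24.8, 295, np.float64(22.3))
```

Call:
play_rows(targets=[[0,0,0,0,0],[0,0,0,0,0],[0,0,0,0,0],[0,0,0,-3,0],[0,0,0,-8,0],[0,0,0,-13,0],[0,1,-1.4,-14,-4],[0,4,-5.4,-14,-12],[0,7,-9.4,-14,-20],[0,9,-12.2,-14,-26]])

```text
clock: 31.25
eef_pos: [502.8, -170.1, 193.5]
tool_rot: [-3.14, -0.002, 1.51]
force: [0.7, 0.1, 0.1]
width: 85.1
gripper_force: 0.0
```

Run:
```python
from h import *
P=shot('scene')[2];print('plug scene stub',fitz(P,(525,605,-355,-275),46,56),'all',fitz(P,(525,605,-355,-275),11,56),'bonnet',fitz(P,(540,615,-245,-170),85,105),'gauge',fitz(P,(470,558,-162,-80),33,42))
P=shot('top')[2];print('plug top',fitz(P,(525,605,-355,-275),40,56),'all',fitz(P,(525,605,-355,-275),11,56))
to(430,-2,185,105)
```

```text
plug scene stub (array([ 565.2, -315.3]), 15.2, 196, np.float64(51.4)) all (array([ 566.2, -315.9]), 25.3, 666, np.float64(33.3)) bonnet (array([ 578.4, -207.9]), 5.9, 35, np.float64(91.3)) gauge (array([ 512. , -125.8]), 31.8, 482, np.float64(37.5))
plug top None all None
at [ 502.2 -167.8  193.4] 86.5 -> cm [16.11 -8.21  0.94] spin -18.5 q1,q7 [0.15 0.36]
```

Call:
play_rows(targets=[[0,4,-2,0,-5],[0,8,-4,0,-10],[0,12,-6,0,-15],[0,14.5,-7.8,0,-18.5],[0,14.5,-7.8,0,-18.5],[0,14.5,-7.8,0,-18.5],[0,14.5,-7.8,0,-18.5]])

```text
clock: 32.05
eef_pos: [437.6, -24.9, 193.7]
tool_rot: [3.14, 0.001, 1.822]
force: [0.2, 0.3, 0.8]
width: 85.4
gripper_force: 0.0
```

Run:
```python
from h import *
P=shot('wrist')[2];q=fitz(P,(380,485,-55,55),103,118);print('tin',q)
s=ctrl.read_state();to(*q[0],79)
print('plug',fitz(P,(525,605,-355,-275),46,56),'gauge',fitz(P,(470,558,-162,-80),33,42))
```

```text
tin (array([430.6,  -1.8]), 30.5, 6032, np.float64(110.6))
at [437.5 -25.  193.6] 104.4 -> cm [ 2.43 -0.1  11.46] spin 0.0 q1,q7 [-0.08  0.33]
plug None gauge (array([ 511.6, -123.1]), 30.5, 2042, np.float64(38.0))
```

Call:
play_rows(targets=[[0,2.45,-0.15,0,0],[0,2.45,-0.15,2,0],[0,2.45,-0.15,5,0],[0,2.45,-0.15,9,0],[0,2.45,-0.15,11.3,0],[0,2.45,-0.15,11.3,0],[1,2.45,-0.15,11.3,0],[1,2.45,-0.15,11.3,0],[1,2.45,-0.15,11.3,0],[1,2.45,-0.15,11.3,0]])

```text
clock: 33.1
eef_pos: [429.0, -0.3, 80.8]
tool_rot: [3.141, -0.0, 1.825]
force: [0.9, 0.0, -3.9]
width: 64.1
gripper_force: 66.8
```

Run:
```python
from h import *
s=ctrl.read_state();print(s['width'],s['force']); to(550.3,195.6,185)
```

```text
64.13875695930373 [ 0.91824138  0.02773654 -3.87147235]
at [ 4.29e+02 -3.00e-01  8.08e+01] 104.6 -> cm [ 15.91  16.68 -10.4 ] spin 0.0 q1,q7 [-0.16  0.57]
```

Call:
play_rows(targets=[[1,0,0,-2,0],[1,0,0,-6,0],[1,0,0,-10,0],[1,2,2.1,-10,0],[1,5,5.2,-10,0],[1,8.5,8.8,-10,0],[1,12,12.5,-10,0],[1,15,15.6,-10,0],[1,16,16.7,-10,0],[1,16,16.7,-10,0]])

```text
clock: 34.1
eef_pos: [550.5, 200.1, 180.1]
tool_rot: [3.141, -0.001, 1.83]
force: [-0.1, -1.2, -3.5]
width: 64.2
gripper_force: 68.8
```

Call:
play_rows(targets=[[1,0,0,0,0],[1,0,0,4,0],[1,0,0,8,0],[1,0,0,9,0],[1,0,0,9,0],[1,0,0,9,0]])

```text
clock: 34.7
eef_pos: [551.1, 196.1, 92.0]
tool_rot: [3.14, 0.0, 1.824]
force: [-0.6, -0.1, -4.4]
width: 64.4
gripper_force: 68.8
```

Run:
```python
from h import *
s=ctrl.read_state();print(s['width'],s['force']); to(549.9,197.1,83)
P=shot('scene')[2];print('tin body',fitz(P,(500,600,145,245),50,75),fitz(P,(500,600,145,245),38,50))
```

```text
64.44545421088851 [-0.58925125 -0.10998527 -4.43402963]
at [551.1 196.1  92. ] 104.5 -> cm [ 0.13 -0.09  0.9 ] spin 0.0 q1,q7 [-0.57  0.2 ]
tin body (array([558.5, 187.5]), 33.6, 243, np.float64(62.2)) (array([555.3, 190.8]), 32.7, 112, np.float64(44.0))
```

Well aligned; lower to contact.

Call:
play_rows(targets=[[1,0.13,-0.09,0.3,0],[1,0.13,-0.09,0.6,0],[1,0.13,-0.09,0.85,0],[1,0.13,-0.09,0.95,0],[1,0.13,-0.09,0.95,0]])

```text
clock: 35.25
eef_pos: [549.1, 198.2, 82.7]
tool_rot: [3.141, -0.001, 1.825]
force: [-1.7, 0.5, 9.1]
width: 64.5
gripper_force: 70.0
```

Call:
play_rows(targets=[[0,0,0,-0.1,0],[0,0,0,-0.1,0],[0,0,0,-0.1,0],[0,0,0,-3,0],[0,0,0,-8,0],[0,0,0,-13,0],[0,0,0,-16,0],[0,0,0,-16,0],[0,0,0,-16,0]])

```text
clock: 36.15
eef_pos: [548.9, 198.0, 241.5]
tool_rot: [3.141, -0.0, 1.826]
force: [-0.6, 0.9, -0.2]
width: 85.3
gripper_force: 0.0
```

Run:
```python
from h import *
from scipy.optimize import least_squares
P=shot('wrist')[2];print('tin wrist',fitz(P,(500,600,145,245),105,118),'glass',fitz(P,(385,465,115,195),50,66))
m=(P[...,2]>29)&(P[...,2]<41)&(P[...,0]>480)&(P[...,0]<690)&(P[...,1]>95)&(P[...,1]<290)
P=shot('top')[2];print('gauge',fitz(P,(470,558,-162,-80),31,42),'bonnet',fitz(P,(550,605,-235,-180),80,105),'foot',fitz(P,(540,615,-245,-170),24,34),'ring',fitz(P,(540,615,-245,-170),14,24),'plug stub',fitz(P,(525,605,-355,-275),42,56),'head',fitz(P,(525,605,-355,-275),12,56),'glass',fitz(P,(385,465,115,195),50,66))
print('tin top',fitz(P,(500,600,145,245),104,118)); print(ctrl.read_state()['clock'],ctrl.read_state()['eef_pos'])
```

```text
tin wrist (array([549.6, 197.5]), 30.6, 3893, np.float64(112.6)) glass (array([425.4, 156.4]), 27.3, 722, np.float64(57.6))
gauge (array([ 511. , -125.2]), 29.8, 476, np.float64(35.1)) bonnet (array([ 577.4, -206.3]), 12.3, 36, np.float64(85.6)) foot (array([ 575.1, -209.9]), 27.5, 112, np.float64(29.8)) ring (array([ 576.3, -209.9]), 29.8, 100, np.float64(19.7)) plug stub (array([ 563.4, -316. ]), 14.5, 119, np.float64(49.1)) head (array([ 554.6, -323.6]), 35.0, 316, np.float64(32.9)) glass (array([424.2, 154. ]), 26.8, 105, np.float64(56.4))
tin top (array([549.2, 194.9]), 30.0, 439, np.float64(109.1))
36.25 [547.90641591 197.71681144 239.68630848]
```

```bash
python3 -c "
from cell import ctrl
print(ctrl.finish_job())"
```

```text
the job is handed in; nothing more can be done
None
```

The job is handed in at about 36 s of the 134 s. By the last measurements the flange with the bonnet on it, the gauge and the plug sit within about 2–3 mm of their circle centres. The tin is back upright on its circle, about 2 mm off centre, and the glass did not move. On my first grasp I misjudged the gripper's position and slid the tin about 14 mm across the bay floor, still upright, before regripping and lifting it out.

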